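# Pack the last honey bottle and lay the retaining bar

### The job

Finish packing the honey carrier: stand the tapered bottle from the white board upright in the carrier's empty bay, and then lay the long steel bar across the carrier, down in the notches of both end brackets, centred so that it sticks out about equally past both. Set both down without dropping them, let go, and leave the other bottles, the jars, the paper roll and the short bar as they are.

Things in the scene. Friction and masses are not known exactly. Their poses are not given: they have to be found in the camera images.
- carrier: fixed metal carrier 64 x 292 mm. Origin: centre of underside; y runs along its row of bays. Bays at y = -87, -29, 29, 87 mm: 54 x 54 mm inside, floor 4 mm up, walls 4 mm thick and 30 mm high. Brackets at y = -140 and 140 mm, 12 mm thick along y, 56 mm wide, have an open-topped notch each
- notch_left (a point): middle of the notch's seat in the bracket at the carrier's y = +140 mm, 128 mm above the table; the notch is 28 mm wide, its cheeks upright to 138 mm and then flaring outward to 147 mm
- notch_right (a point): middle of the notch's seat in the bracket at the carrier's y = -140 mm; the same notch as the other
- empty_bay (a point): centre of the floor of the carrier's empty bay (a flat round paper liner 36 mm across lies there), 4 mm above the table
- bottle: the bottle still to be packed, on the board. Tapered amber honey bottle with yellow cap: base 46 mm across up to 30 mm, tapering to 28 mm at 90 mm, then a cap 30 mm across from 90 to 112 mm height (total 112 mm). Origin: centre of underside, z up its axis
- bar: the long retaining bar: stainless square tube 20 x 20 x 330 mm lying on the board. Origin: centre of its underside; y runs along its length, z up; about 0.25 kg
- bar_center (a point): the middle of the long bar's volume, 10 mm above its underside
- board: fixed white plastic board 250 x 360 mm (x, y), 4 mm thick, on the table; the bar, the bottle to pack, two jars and the roll stand on it. Origin: centre of underside
- bottle_a: one of the three bottles already standing in the carrier. Tapered amber honey bottle with yellow cap: base 46 mm across up to 30 mm, tapering to 28 mm at 90 mm, then a cap 30 mm across from 90 to 112 mm height (total 112 mm). Origin: centre of underside, z up its axis
- bottle_b: one of the three bottles already standing in the carrier. Tapered amber honey bottle with yellow cap: base 46 mm across up to 30 mm, tapering to 28 mm at 90 mm, then a cap 30 mm across from 90 to 112 mm height (total 112 mm). Origin: centre of underside, z up its axis
- bottle_c: one of the three bottles already standing in the carrier. Tapered amber honey bottle with yellow cap: base 46 mm across up to 30 mm, tapering to 28 mm at 90 mm, then a cap 30 mm across from 90 to 112 mm height (total 112 mm). Origin: centre of underside, z up its axis
- jar_a: bystander: squat straight honey jar, 50 mm across, 58 mm to the shoulder, cap 42 mm across up to 78 mm. Origin: centre of underside
- jar_b: bystander: squat straight honey jar, 50 mm across, 58 mm to the shoulder, cap 42 mm across up to 78 mm. Origin: centre of underside
- roll: bystander: upright roll of label paper, 54 mm across, 60 mm tall. Origin: centre of underside
- short_bar: bystander: shorter square tube 20 x 20 x 190 mm lying on the table in front of the carrier, too short to span it. Origin: centre of underside, y along its length
Mind the look-alikes: they are no part of the job. What is shaped like the bottle_b but blue, green or purple is not meant.

How it is judged:
By the outcome, as a careful person would: the job done as asked, in the order asked, and still so for the second after the job is handed in, with the robot touching nothing.
It also fails if it takes over 67 s, if anything falls off the work surface, if the arm or the gripper's body presses on something with over 40 N, if the wrist force passes 120 N, or if a joint passes its speed limit or range.

### The arm

A 6-joint arm with a two-finger parallel gripper is mounted at the origin on the work surface. World frame = base frame: x ahead of the robot, y to its left, z up, the work surface at z = 0. Lengths are in m, angles in rad, forces in N, time in s.
With the tool pointing down it reaches from about 0.25 to 0.775 m from the base axis. Payload 8.9 kg.
Tool frame: the origin (TCP) lies at the very end of the fingers, on their centre line; the grasp point (between the pads) lies behind it (r.tcp_to_grasp is the z of the grasp point in the tool frame, in m); z points along the fingers, y is the line along which they close (so a half turn about z gives the same grasp; the last joint's range is limited). The gripper opens to 85 mm and grips with 20 to 120 N. Pads are 22 mm wide; open, the fingers measure 114 mm over their backs; the gripper's body (76 mm by 85 mm) begins 54 mm behind the grasp point. The pads swing forward as they close: fully open they stand 13 mm farther back than shut.
Start: joints at [-1.464, 0.291, -0.153, 1.127, 0, 1.431], TCP at [0.128, -0.509, 0.192] pointing down, gripper open.
Joint ranges: [-2.52, 2.52], [-0.91, 1.74], [-1.3, 1.37], [-1.96, 2.02], [-1.52, 1.47], [-3.14, 3.14]. Speed limits (rad/s): [2.22, 2.22, 2.79, 3.14, 3.14, 3.14].

### API

Orientations are given as [roll, pitch, yaw] about the fixed x, y, z axes, in that order (R = Rz(yaw) Ry(pitch) Rx(roll)).
In Python, from cell import r, jaws, solver, eyes, sensors gives the robot as it stands. Calls block until the motion is done:
- r.move_ptp(position, orientation): joint-space move of the TCP to a pose.
- r.servo_line(position, ori=None, v=0.15): straight line of the TCP; ori=None keeps the orientation; v is the mean speed in m/s.
- r.movej(angles): joint-space move.
- jaws.grip(opening, f_grip=None): finger opening in m; f_grip is the grip in N (None keeps the last); returns when the fingers have stopped.
- r.sleep(seconds).
- solver.inverse_kinematics(position, orientation): joint angles nearest the present ones, or None.
- eyes.grab_frame(name): name is "scene" or "side" or "wrist"; returns the picture (384x512x3 uint8, red, green, blue); there is no depth.
- eyes.calibration(name): a dict with "fx", "fy", "cx", "cy" (pixels), "cam_to_world" (4x4, takes a point from camera to world coordinates). Camera axes: x right, y down, z forward; pixel columns grow to the right and rows downward; lengths in m; the calibration is good to about 2 mm. A picture is of the moment at which its call begins: read the wrist's pose just before it. calibration takes no time and is no camera call; for the wrist camera it gives the pose at the moment of the call.
A pose or a line that the arm cannot do raises r.MotionError and nothing moves.
- r.close_job(): hands the job in; it is judged then, once.
Trained networks look in the newest picture that a camera, given by its name, has taken for a name from the list of things; names that differ only in an ending like _2 or _b are one class to them, and where a whole thing is asked for, a point or a joint stands for the part that bears it (a point fixed in the world has none). Each returns a list of dicts, best first, with "score" (0 to 1); they miss things now and then, are a little off and sometimes report something else, mostly with a low value. They report only what shows in the picture. A call takes as long as a camera call. They do not tell look-alikes from the thing itself.
- eyes.search_frame(camera, query): "bbox" ([left, top, width, height] in pixels, round what is visible of it).
Readings, each from a call of its own:
- sensors.current_t(): time.
- sensors.current_joints(): joint angles.
- sensors.current_qd(): joint speeds.
- sensors.current_joint_torque(): joint torques, N m.
- sensors.current_eef_pos(): TCP position.
- sensors.current_tcp_rot(): TCP orientation.
- sensors.current_ft_force(): force on the tool from outside, world axes, zero at the start.
- sensors.current_wrist_torque(): the same for the moment, N m.
- sensors.current_opening(): finger opening in m.
- sensors.current_grasp_force(): force on a finger pad.
Only numpy, scipy, OpenCV 4.12 (cv2) and the standard library are available. Lean on these libraries where they do the work, as an engineer would, in place of code of your own. Each camera call takes 0.05 s, during which the arm holds its last target. There are 200 camera calls.

## Working session

There is one attempt and no reset: what is moved stays moved. The work goes in short steps, each a Python script; the robot and the scene stay as the last script left them, time stands still between calls to the robot, and variables do not carry over. Pictures are saved under pics/ and viewed, at most 10 in all, crops included, and the job is handed in when it is done.

```bash
mkdir -p pics
python3 - <<'E'
from cell import r,jaws,solver,eyes,sensors
import cv2,numpy as np
for n in ("scene","side"):
    im=eyes.grab_frame(n); cv2.imwrite(f"pics/{n}0.png",im[:,:,::-1])
    c=eyes.calibration(n); print(n,c["fx"],c["fy"],c["cx"],c["cy"]); print(np.round(c["cam_to_world"],3))
    for q in ("bottle","bar","carrier","board","jar_a","roll","short_bar","notch_left","empty_bay"):
        print(q,[(round(d["score"],2),[round(x) for x in d["bbox"]]) for d in eyes.search_frame(n,q)][:6])
print(r.tcp_to_grasp,sensors.current_t(),sensors.current_tcp_rot(),eyes.calibration("wrist"))
E
```

```text
scene 498.0290261490026 498.0290261490026 262.8673262758479 185.6890601277065
[[ 0.755  0.54  -0.372  0.973]
 [ 0.655 -0.606  0.451 -0.532]
 [ 0.018 -0.584 -0.811  1.031]
 [ 0.     0.     0.     1.   ]]
bottle [(0.94, [172, 321, 24, 39]), (0.89, [218, 267, 21, 38]), (0.86, [160, 261, 24, 41]), (0.65, [176, 236, 25, 41]), (0.63, [207, 200, 20, 34]), (0.61, [254, 234, 20, 37])]
bar [(0.77, [276, 119, 87, 74]), (0.44, [161, 262, 22, 38])]
carrier [(0.58, [135, 176, 105, 142]), (0.5, [193, 243, 18, 14])]
board [(0.8, [244, 106, 155, 115])]
jar_a [(0.84, [317, 95, 17, 30])]
roll [(0.66, [316, 169, 20, 30])]
short_bar [(0.87, [135, 212, 48, 73]), (0.31, [205, 200, 22, 39])]
notch_left [(0.56, [137, 176, 102, 141])]
empty_bay [(0.65, [135, 176, 106, 144]), (0.44, [194, 246, 19, 11])]
side 380.0491888298903 380.0491888298903 255.25377303670163 196.29211348310668
[[-0.995 -0.07   0.073  0.483]
 [-0.101  0.747 -0.657  0.586]
 [-0.009 -0.661 -0.751  0.79 ]
 [ 0.     0.     0.     1.   ]]
bottle [(0.97, [224, 129, 18, 38]), (0.8, [265, 128, 13, 34]), (0.7, [225, 102, 17, 33]), (0.67, [183, 311, 
[... 241 characters left out ...]
0.63, [259, 335, 25, 37]), (0.59, [274, 255, 25, 37])]
roll [(0.94, [203, 247, 25, 31])]
short_bar [(0.9, [290, 136, 25, 47])]
notch_left [(0.9, [256, 99, 32, 109])]
empty_bay []
-0.0187 1.0 [ 3.14157197e+00 -1.36176771e-05  2.45782871e-01] {'fx': 312.6390565785764, 'fy': 312.6390565785764, 'cx': 259.9425624688195, 'cy': 185.62560577356066, 'cam_to_world': array([[ 2.44323074e-01, -9.30574536e-01, -2.72648619e-01,
         1.98246339e-01],
       [-9.69693467e-01, -2.34728327e-01, -6.78025981e-02,
        -4.90849179e-01],
       [-9.02982838e-04,  2.80951324e-01, -9.59721594e-01,
         3.74301054e-01],
       [ 0.00000000e+00,  0.00000000e+00,  0.00000000e+00,
         1.00000000e+00]])}
```

Run:
```python
import cv2
a=cv2.imread("pics/scene0.png")[80:380,110:420]
cv2.imwrite("pics/s1.png",cv2.resize(a,None,fx=2,fy=2,interpolation=cv2.INTER_CUBIC)[:600])
a=cv2.imread("pics/side0.png")[88:384,140:340]
cv2.imwrite("pics/s2.png",cv2.resize(a,None,fx=2,fy=2,interpolation=cv2.INTER_CUBIC))
```

```text
(no output)
```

View pics/s1.png

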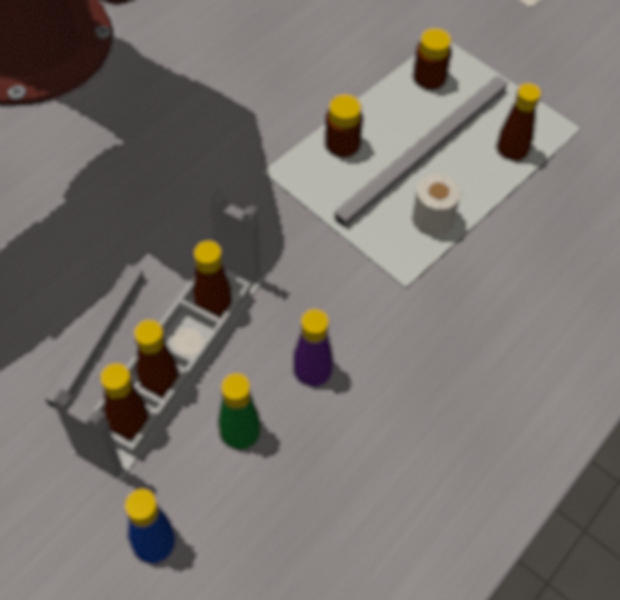

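View pics/s2.png

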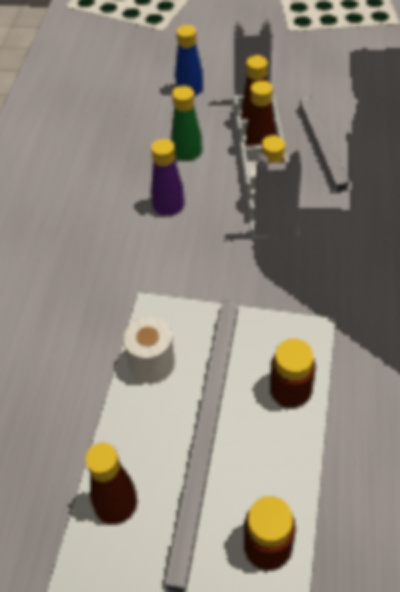

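The scene picture shows the amber bottle on the white board at about (369,142), with the long bar from (283,186) to (360,122). The carrier runs from (140,285) to (230,190), and the bay with the pale liner is at about (204,250). The blue (182,345), green (230,286) and purple (266,255) bottles are look-alikes. The bottle I want is the amber one, because it is the only amber bottle on the board.

```bash
cat > h.py <<'E'
from cell import r,jaws,solver,eyes,sensors
import cv2,numpy as np
def onz(c,px,z):
    M=c["cam_to_world"]; d=M[:3,:3]@[(px[0]-c["cx"])/c["fx"],(px[1]-c["cy"])/c["fy"],1]
    return M[:3,3]+d*(z-M[2,3])/d[2]
def proj(c,P):
    M=c["cam_to_world"]; q=M[:3,:3].T@(np.asarray(P)-M[:3,3]); return np.array([c["fx"]*q[0]/q[2]+c["cx"],c["fy"]*q[1]/q[2]+c["cy"]])
def down(yaw): return [np.pi,0,yaw]
E
python3 - <<'E'
from h import *
np.set_printoptions(precision=4,suppress=True)
s=eyes.calibration("scene"); d=eyes.calibration("side")
S=lambda u,v:(110+u/2,80+v/2); D=lambda u,v:(140+u/2,88+v/2)
print("bottle cap",onz(s,S(528,93),.116),onz(d,D(102,455),.116))
print("bar far",onz(s,S(500,83),.024),onz(d,D(176,580),.024))
print("bar near",onz(s,S(344,213),.024),onz(d,D(230,306),.024))
print("jars",onz(s,S(435,40),.082),onz(s,S(345,105),.082),"roll",onz(s,S(438,189),.064),onz(d,D(148,334),.064))
for p in ((208,250),(149,330),(116,374)): print("cap",onz(s,S(*p),.116))
for p in ((273,145),(261,92),(257,63)): print("cap side",onz(d,D(*p),.116))
print("liner",onz(s,S(190,338),.004))
for p in ((142,492),(235,385),(314,320)): print("decoy",onz(s,S(*p),.112))
print("brackets",onz(s,S(237,208),.13),onz(s,S(62,400),.13))
E
```

```text
bottle cap [0.6419 0.2983 0.116 ] [0.6382 0.3007 0.116 ]
bar far [0.5692 0.3715 0.024 ] [0.5633 0.3764 0.024 ]
bar near [0.5492 0.058  0.024 ] [0.5441 0.0603 0.024 ]
jars [0.4823 0.3261 0.082 ] [0.4665 0.1553 0.082 ] roll [0.6288 0.1387 0.064 ] [0.6287 0.1342 0.064 ]
cap [ 0.5081 -0.134   0.116 ]
cap [ 0.5319 -0.2462  0.116 ]
cap [ 0.5435 -0.3032  0.116 ]
cap side [ 0.5069 -0.1308  0.116 ]
cap side [ 0.5302 -0.2353  0.116 ]
cap side [ 0.5408 -0.2995  0.116 ]
liner [ 0.5211 -0.1871  0.004 ]
decoy [ 0.6505 -0.3697  0.112 ]
decoy [ 0.6404 -0.2313  0.112 ]
decoy [ 0.6512 -0.1216  0.112 ]
brackets [ 0.5001 -0.0783  0.13  ] [ 0.5314 -0.3606  0.13  ]
```

Run:
```python
from h import *
import json
out={}
for n,p,yaw in (("car",[0.50,-0.215,0.27],0.2),("brd",[0.58,0.22,0.27],-0.05)):
    r.move_ptp(p,down(yaw)); r.sleep(.2)
    c=eyes.calibration("wrist"); im=eyes.grab_frame("wrist"); cv2.imwrite(f"pics/{n}.png",im[:,:,::-1])
    cv2.imwrite(f"pics/{n}_big.png",cv2.resize(im[:,:,::-1],(800,600),interpolation=cv2.INTER_CUBIC))
    out[n]={k:(v.tolist() if hasattr(v,"tolist") else v) for k,v in c.items()}
    for q in ("bottle","bar","empty_bay","carrier"):
        print(n,q,[(round(d["score"],2),[round(x) for x in d["bbox"]]) for d in eyes.search_frame("wrist",q)][:5])
json.dump(out,open("cal.json","w")); print(sensors.current_t(),sensors.current_joints())
```

```text
car bottle [(0.94, [382, 22, 85, 51]), (0.89, [176, 110, 46, 44]), (0.88, [185, 2, 44, 38]), (0.85, [310, 116, 52, 38]), (0.72, [271, 111, 41, 42])]
car bar [(0.97, [0, 45, 75, 35])]
car empty_bay [(0.66, [237, 111, 22, 28])]
car carrier [(0.79, [118, 104, 306, 68])]
brd bottle [(0.78, [494, 65, 18, 35]), (0.74, [164, 88, 53, 38]), (0.48, [493, 169, 18, 20])]
brd bar [(0.92, [144, 152, 236, 19])]
brd empty_bay []
brd carrier [(0.62, [457, 158, 55, 80])]
7.975 [ 2.44753882e-01  4.59231522e-01  2.99758697e-01  1.41127698e+00
 -7.26392256e-06 -2.84679181e+00]
```

View pics/car_big.png

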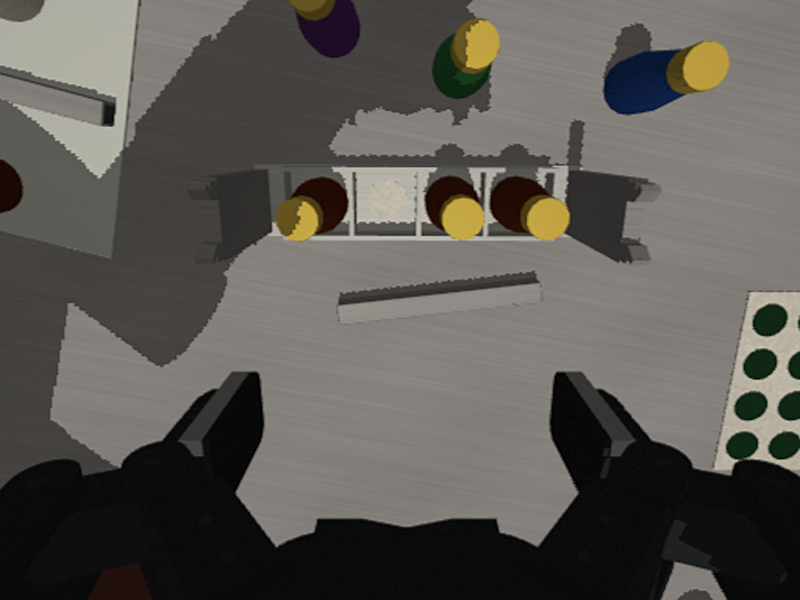

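View pics/brd_big.png

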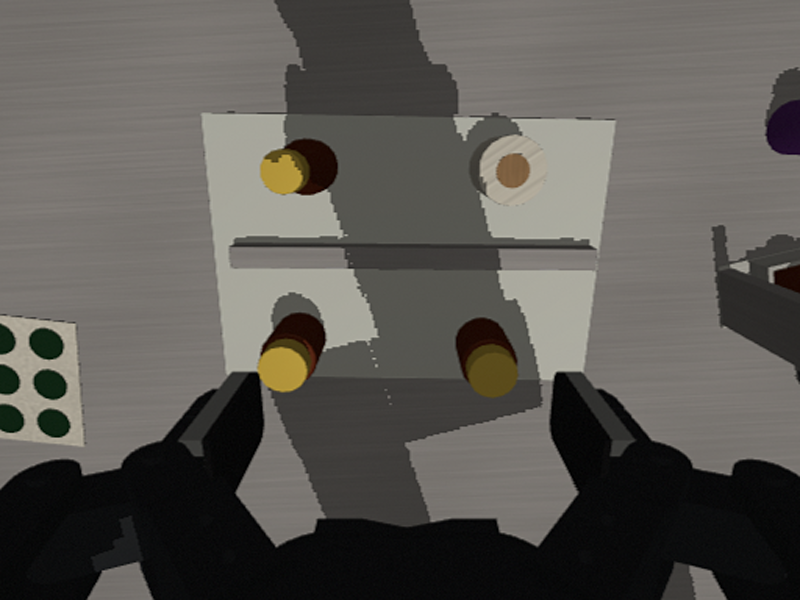

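The carrier picture shows the liner at about (389,201) in the 800x600 view, caps at (300,219), (462,217) and (547,217), and bracket horns at u≈208 and u≈640. The board picture shows the bar top from (230,259) to (597,259) and the bottle cap at (284,171). Next I enlarge the carrier with a model overlay to confirm its pose.

```bash
cat > ov.py <<'E'
from h import *
import json
C={k:{a:np.array(b) for a,b in v.items()} for k,v in json.load(open("cal.json")).items()}
def tf(pose,P):
    x,y,a=pose; P=np.asarray(P,float); return np.array([x+np.cos(a)*P[0]-np.sin(a)*P[1],y+np.sin(a)*P[0]+np.cos(a)*P[1],P[2]])
def lines(im,c,pose,L,f,off,col=(0,255,0)):
    for a,b in L:
        p,q=[((proj(c,tf(pose,X))-off)*f).round().astype(int) for X in (a,b)]
        cv2.line(im,tuple(map(int,p)),tuple(map(int,q)),col,1)
E
python3 - <<'E'
from ov import *
np.set_printoptions(precision=4,suppress=True)
k=.64; c=C["car"]; b=C["brd"]
P=lambda c,u,v,z:onz(c,(u*k,v*k),z)
print("liner",P(c,389,201,.005)); 
for u in (300,462,547): print("cap",P(c,u,218 if u>300 else 219,.116))
print("bar",P(b,230,259,.024),P(b,597,259,.024)); print("bottle cap",P(b,284,171,.116),"jars",P(b,283,368,.082),P(b,492,372,.082),"roll",P(b,513,171,.064))
# carrier pose from caps
im=cv2.imread("pics/car.png"); off=np.array([115,95]); f=2.45
w=cv2.resize(im[95:180,115:435],None,fx=f,fy=f,interpolation=cv2.INTER_CUBIC)
pose=(0.523,-0.2165,0.2)
L=[]
x=.032
for s in(-1,1): L+=[((s*x,-.12,.03),(s*x,.12,.03)),((s*.028,s*0,.03),(s*.028,s*0.01,.03))]
for y in (-58,0,58): L+=[((-x,y/1e3,.03),(x,y/1e3,.03))]
for s in (-1,1):
  for e in (134,146):
    y=s*e/1e3
    L+=[((-.014,y,.128),(.014,y,.128)),((-.014,y,.128),(-.014,y,.138)),((.014,y,.128),(.014,y,.138)),((-.028,y,0.0),(-.028,y,.147)),((.028,y,0.0),(.028,y,.147))]
lb=w.copy(); lines(lb,c,pose,L,f,off)
cv2.imwrite("pics/c1.png",np.vstack([w,lb]))
E
```

```text
liner [ 0.5217 -0.1943  0.005 ]
cap [ 0.5097 -0.1381  0.116 ]
cap [ 0.5325 -0.2472  0.116 ]
cap [ 0.5441 -0.3044  0.116 ]
bar [0.564  0.3804 0.024 ] [0.5478 0.0516 0.024 ]
bottle cap [0.6411 0.3001 0.116 ] jars [0.4819 0.3283 0.082 ] [0.4699 0.1553 0.082 ] roll [0.6307 0.1361 0.064 ]
```

View pics/c1.png

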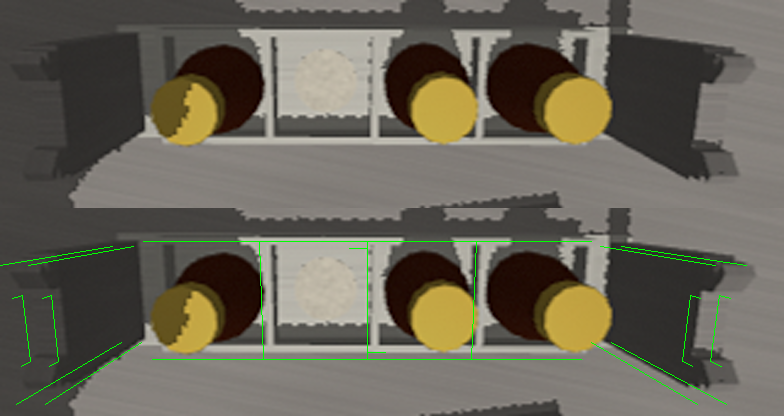

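The overlay shows the model about 6 px too low and 7 px too far left in the enlarged view, so I shift it by about 2.8 mm in x' and -3.8 mm in y'. I'll check that in the wrist and scene views, together with the bar and bottle on the board.

```bash
cat >> ov.py <<'E'
CAR=(0.5265,-0.2197,0.199); BAR=(0.556,0.216,-0.049); BOT=(0.641,0.300)
x=.031
LC=[((s*x,-.12,.03),(s*x,.12,.03)) for s in(-1,1)]+[((-x,y,.03),(x,y,.03)) for y in(-.058,0,.058)]
for s in (-1,1):
  for e in (.134,.146):
    y=s*e; p=[(-.028,y,.0),(-.028,y,.147),(-.018,y,.147),(-.014,y,.138),(-.014,y,.128),(.014,y,.128),(.014,y,.138),(.018,y,.147),(.028,y,.147),(.028,y,0)]
    LC+=list(zip(p[1:-2],p[2:-1]))
LB=[((-.01,-.165,.024),(.01,-.165,.024)),((.01,-.165,.024),(.01,.165,.024)),((.01,.165,.024),(-.01,.165,.024)),((-.01,.165,.024),(-.01,-.165,.024))]
t=np.linspace(0,6.283,25)
circ=lambda R,z:[((R*np.cos(a),R*np.sin(a),z),(R*np.cos(b),R*np.sin(b),z)) for a,b in zip(t,t[1:])]
LBO=circ(.015,.116)+circ(.023,.004)
def view(path,c,box,f):
    im=cv2.imread(path); u,v,w,h=box
    o=cv2.resize(im[v:v+h,u:u+w],None,fx=f,fy=f,interpolation=cv2.INTER_CUBIC); off=np.array([u,v])
    lines(o,c,CAR,LC,f,off); lines(o,c,BAR,LB,f,off); lines(o,c,(*BOT,0),LBO,f,off,(255,0,255)); return o
E
python3 - <<'E'
from ov import *
a=view("pics/car.png",C["car"],(115,95,320,85),2.5)
b=view("pics/scene0.png",eyes.calibration("scene"),(130,165,125,150),2.5)
c=view("pics/brd.png",C["brd"],(125,65,270,190),1.75)
d=np.zeros((380,800,3),np.uint8); d[:b.shape[0],:b.shape[1]]=b; d[:c.shape[0],320:320+c.shape[1]]=c[:,:480]
cv2.imwrite("pics/c2.png",np.vstack([a,d])); print(a.shape,b.shape,c.shape)
E
```

```text
(212, 800, 3) (375, 312, 3) (332, 472, 3)
```

View pics/c2.png

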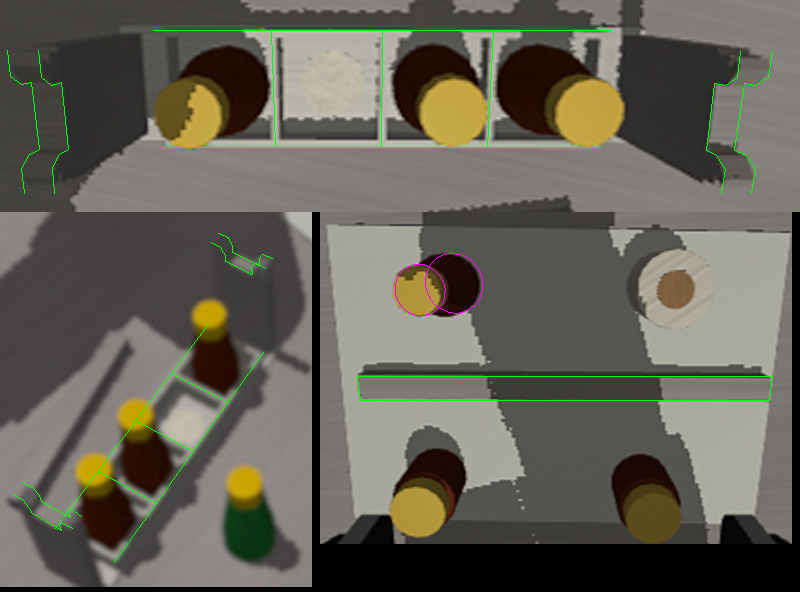

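The overlay matches in both views: carrier rim, dividers and notches, the bar outline, and the amber bottle's cap and base circles (cap at (418,289) in the lower right panel). That amber bottle is the one to pick.

Run:
```python
from ov import *
np.set_printoptions(precision=3,suppress=True)
ya=CAR[2]-np.pi/2
r.move_ptp([*BOT,.15],down(ya)); jaws.grip(.06,40)
r.servo_line([*BOT,.087],v=.1)
jaws.grip(.02,40); print(sensors.current_opening(),sensors.current_grasp_force(),sensors.current_ft_force())
r.servo_line([*BOT,.10],v=.05); r.servo_line([*BOT,.26],v=.2)
print(sensors.current_ft_force(),sensors.current_opening(),sensors.current_grasp_force())
B=tf(CAR,(0,.029,.26)); r.move_ptp(B,down(ya)); r.servo_line([B[0],B[1],.21],v=.15); r.sleep(.2)
print(sensors.current_t(),sensors.current_eef_pos(),sensors.current_joints())
import json
ims=[]
for n in("scene","side","wrist"):
    c=eyes.calibration(n); cv2.imwrite(f"pics/{n}3.png",eyes.grab_frame(n)[:,:,::-1])
    d=.21-.087; 
    if n=="wrist": box=(130,50,250,200);f=1.6
    else:
        p=proj(c,(B[0],B[1],.16)).astype(int); box=(p[0]-50,p[1]-50,100,100 if n=="scene" else 100); f=4
    globals()["BOT"]=None
    im=cv2.imread(f"pics/{n}3.png"); u,v,w,h=[max(0,q) for q in box]
    o=cv2.resize(im[v:v+h,u:u+w],None,fx=f,fy=f,interpolation=cv2.INTER_CUBIC)
    lines(o,c,CAR,LC,f,np.array([u,v])); lines(o,c,(B[0],B[1],0),circ(.015,.116+d)+circ(.023,.004+d),f,np.array([u,v]),(255,0,255))
    ims.append(cv2.resize(o,(400,400*o.shape[0]//o.shape[1])))
h=320
out=np.hstack([cv2.resize(i,(266,266*i.shape[0]//i.shape[1]))[:212] if False else i[:320] for i in ims[:2]])
cv2.imwrite("pics/c3.png",np.vstack([out,np.hstack([ims[2][:280],np.zeros((min(280,ims[2].shape[0]),400,3),np.uint8)])]))
```

```text
0.019975758414017403 0.0 [ 0.164 -0.205  0.064]
[-0.299  0.329 -0.686] 0.020254627617102137 0.0
14.75 [ 0.521 -0.191  0.211] [-0.484  0.338 -0.035  1.195  0.    -2.254]
```

View pics/c3.png

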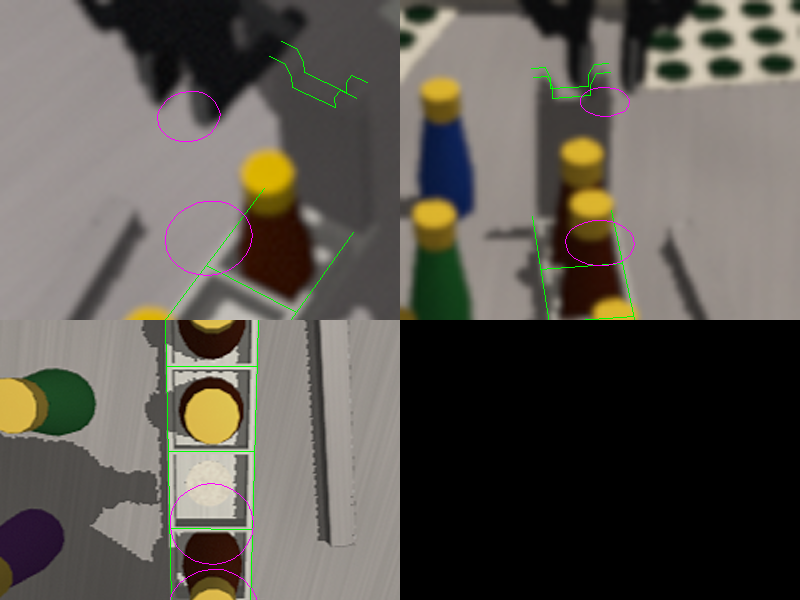

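The jaws closed to 20 mm with no force, so the bottle was not gripped; the picture shows the fingers empty above the bay. I look at the board next.

Run:
```python
from ov import *
a=cv2.imread("pics/side3.png")[230:384,150:330]; b=cv2.imread("pics/scene3.png")[95:225,240:405]
a=cv2.resize(a,(400,342),interpolation=cv2.INTER_CUBIC); b=cv2.resize(b,(400,315),interpolation=cv2.INTER_CUBIC)
o=np.zeros((342,800,3),np.uint8); o[:,:400]=a;o[:315,400:]=b
cv2.imwrite("pics/c4.png",o)
for n in("scene","side"):
    print(n,[(round(d["score"],2),[round(x) for x in d["bbox"]]) for d in eyes.search_frame(n,"bottle")])
```

```text
scene [(0.96, [206, 198, 22, 39]), (0.83, [160, 262, 26, 36]), (0.73, [168, 323, 29, 37]), (0.73, [256, 233, 19, 42]), (0.62, [177, 238, 24, 41]), (0.58, [221, 269, 18, 36]), (0.55, [358, 122, 21, 40])]
side [(0.94, [261, 129, 15, 34]), (0.87, [222, 100, 20, 34]), (0.83, [216, 160, 14, 37]), (0.69, [184, 310, 26, 41]), (0.64, [224, 130, 18, 37]), (0.63, [257, 115, 17, 30]), (0.43, [272, 155, 10, 17])]
```

View pics/c4.png

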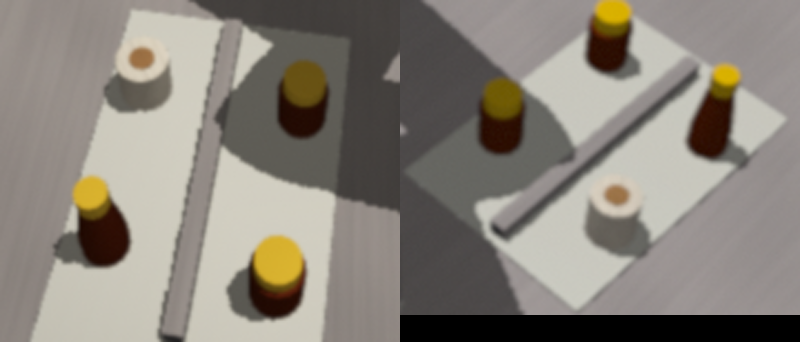

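The bottle still stands in the same place: side picture at (196,330), scene at (369,142). In the earlier views the fingertips also look higher than the stated TCP, so I'll measure their real height from the images.

Run:
```python
from ov import *
np.set_printoptions(precision=4,suppress=True)
p=np.array(sensors.current_eef_pos()); print(p,sensors.current_tcp_rot(),sensors.current_opening())
ya=CAR[2]-np.pi/2; ydir=np.array([np.sin(ya),-np.cos(ya),0])
ims=[]
for n in("scene","side"):
    c=eyes.calibration(n); im=cv2.imread(f"pics/{n}3.png"); u,v=proj(c,p+[0,0,.04]).astype(int); u-=40;v-=45
    f=5; o=cv2.resize(im[v:v+90,u:u+80],None,fx=f,fy=f,interpolation=cv2.INTER_CUBIC)
    o=cv2.convertScaleAbs(o,alpha=1.6,beta=20)
    for z in (0,.0187,.04):
        for s in (-1,1):
            q=((proj(c,p+[0,0,z]+s*.01*ydir)-[u,v])*f).astype(int); cv2.circle(o,tuple(map(int,q)),4,{0:(0,0,255),.0187:(0,255,0),.04:(255,0,0)}[z],2)
    ims.append(o)
cv2.imwrite("pics/c5.png",np.hstack(ims))
```

```text
[ 0.5209 -0.1914  0.2103] [-3.1412 -0.0003 -1.3719] 0.019829254149729397
```

View pics/c5.png

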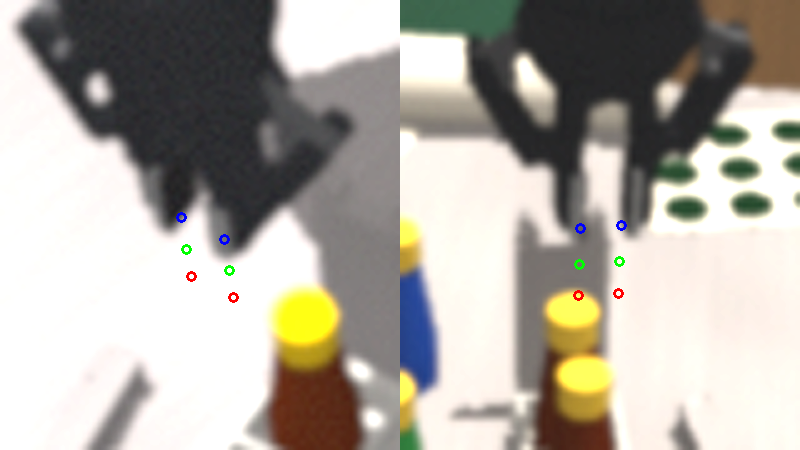

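The red, green and blue marks are z = 0, 19 and 40 mm above the stated TCP. The fingertips, at (170,230) and (230,250) in the left panel, end about 35 mm above it. I confirm that by gently touching a free spot on the board at the same 20 mm opening.

Run:
```python
from ov import *
ya=CAR[2]-np.pi/2
r.servo_line([.5209,-.1914,.25],v=.3)
r.move_ptp([.625,.218,.10],down(ya)); r.servo_line([.625,.218,-.015],v=.15); r.sleep(.1)
f0=sensors.current_ft_force()[2]; z=-.015
while z>-.045:
    z-=.002; r.servo_line([.625,.218,z],v=.03); f=sensors.current_ft_force()[2]-f0
    if abs(f)>3: break
print(z,sensors.current_eef_pos(),f,sensors.current_opening(),sensors.current_t())
r.servo_line([.625,.218,.0],v=.1)
```

```text
-0.03700000000000002 [ 0.62514668  0.21802116 -0.03513577] 18.11709266620472 0.0200927437429008 20.6917
```

The touch was at stated z = -0.0351 against the board top at 0.004, so the tips sit 39 mm above the stated TCP. I now pick the bottle with that correction.

```bash
echo 'OFF=.039  # finger tips are this far above stated TCP (20 mm opening)' >> ov.py
python3 - <<'E'
from ov import *
np.set_printoptions(precision=3,suppress=True)
ya=CAR[2]-np.pi/2
r.servo_line([.625,.218,.10],v=.3)
jaws.grip(.06,40); r.servo_line([*BOT,.10],v=.25); zt=.085-OFF
r.servo_line([*BOT,zt],v=.15)
jaws.grip(.015,40); print(sensors.current_opening(),sensors.current_grasp_force(),sensors.current_ft_force())
if sensors.current_opening()>.025:
    r.servo_line([*BOT,zt+.02],v=.06); r.servo_line([*BOT,zt+.17],v=.25); r.sleep(.1)
    print(sensors.current_ft_force(),sensors.current_opening(),sensors.current_grasp_force())
    B=tf(CAR,(0,.029,zt+.17)); r.move_ptp(B,down(ya)); r.servo_line([B[0],B[1],zt+.135],v=.15); r.sleep(.2)
    print(sensors.current_ft_force(),sensors.current_t(),sensors.current_eef_pos())
    d=.135
    for n in("scene","side"):
        c=eyes.calibration(n); im=eyes.grab_frame(n); cv2.imwrite(f"pics/{n}6.png",im[:,:,::-1])
        # yellow cap of held bottle: bbox in window round prediction
        u,v=proj(c,(B[0],B[1],.105+d)).astype(int); w=im[v-14:v+15,max(0,u-16):u+17].astype(int)
        m=(w[...,0]>90)&(w[...,2]<.5*w[...,0])&(w[...,1]>.6*w[...,0]); ys,xs=np.nonzero(m)
        print(n,"pred",u,v,"yellow",m.sum(),xs.min()+u-16,xs.max()+u-16,ys.min()+v-14,ys.max()+v-14)
        print([(round(q["score"],2),[round(x) for x in q["bbox"]]) for q in eyes.search_frame(n,"bottle")])
        bb=[proj(c,(B[0]+.023*a,B[1]+.023*b,z+d)) for a in(-1,1) for b in(-1,1) for z in(.004,.034)]
        print("pred bbox base",np.min(bb,0),np.max(bb,0))
E
```

```text
0.029184484238445513 39.18144445579423 [-0.969 -0.555  6.464]
[-0.228 -0.809 -2.385] 0.02878336395138542 39.5318022453986
[ 0.024  0.398 -0.85 ] 27.2833 [ 0.521 -0.191  0.182]
scene pred 194 191 yellow 119 188 210 184 205
[(0.92, [255, 233, 21, 42]), (0.91, [176, 238, 22, 39]), (0.9, [162, 262, 22, 37]), (0.83, [185, 181, 24, 48]), (0.78, [168, 327, 29, 35]), (0.59, [206, 200, 23, 39]), (0.41, [138, 181, 103, 138])]
pred bbox base [181.348 198.481] [214.115 232.716]
side pred 274 105 yellow 126 263 279 100 119
[(0.93, [228, 101, 13, 31]), (0.86, [216, 159, 13, 35]), (0.77, [227, 130, 15, 35]), (0.61, [265, 100, 19, 45]), (0.57, [271, 155, 9, 14]), (0.5, [263, 143, 15, 18])]
pred bbox base [263.579 123.006] [282.723 144.322]
```

The bottle is held: opening 29 mm, 39 N. Both detections agree with the predicted pose within 2 px. Next is a guarded descent into the bay.

Run:
```python
from ov import *
np.set_printoptions(precision=3,suppress=True)
zt=.085-OFF; B=tf(CAR,(0,.029,0))
go=lambda h,v:r.servo_line([B[0],B[1],zt+h],v=v)
go(.045,.15); r.sleep(.1); f0=np.array(sensors.current_ft_force()); ok=True
for h in [.036,.03,.024,.018,.012,.007,.004,.002,.001,0,-.001,-.002,-.003]:
    go(h,.05); f=np.array(sensors.current_ft_force())-f0
    if np.abs(f).max()>4: print("contact",h,f); ok=h<.006; break
print(h,f,sensors.current_eef_pos(),sensors.current_t())
if ok:
    jaws.grip(.034); r.sleep(.2); jaws.grip(.06); r.sleep(.1); go(.08,.15); print(sensors.current_t())
    for n in("scene","side"):
        im=eyes.grab_frame(n); cv2.imwrite(f"pics/{n}7.png",im[:,:,::-1])
        print(n,proj(eyes.calibration(n),(B[0],B[1],.116)),[(round(q["score"],2),[round(x) for x in q["bbox"]]) for q in eyes.search_frame(n,"bottle")])
```

```text
contact 0.001 [-1.829 -0.825  6.354]
0.001 [-1.829 -0.825  6.354] [ 0.521 -0.191  0.047] 30.7333
32.3083
scene [199.514 225.013] [(0.95, [171, 322, 26, 40]), (0.92, [220, 267, 20, 40]), (0.88, [253, 235, 21, 38]), (0.79, [207, 213, 22, 25]), (0.77, [178, 240, 23, 40]), (0.73, [162, 262, 23, 38])]
side [272.795 144.715] [(0.9, [215, 161, 15, 34]), (0.86, [226, 128, 16, 36]), (0.75, [224, 100, 17, 34]), (0.63, [262, 144, 17, 33]), (0.61, [264, 129, 10, 32]), (0.53, [260, 116, 14, 30]), (0.42, [272, 154, 10, 17])]
```

The bottle touched the floor at the expected height and is released standing in the bay. Now the bar.

Run:
```python
from ov import *
np.set_printoptions(precision=4,suppress=True)
B=tf(CAR,(0,.029,0)); zt=.0075-OFF; yb=BAR[2]-np.pi/2
r.servo_line([B[0],B[1],.18],v=.25)
r.move_ptp([BAR[0],BAR[1],.06],down(yb)); r.sleep(.1); f0=sensors.current_ft_force()[2]
r.servo_line([BAR[0],BAR[1],zt+.008],v=.12)
r.servo_line([BAR[0],BAR[1],zt],v=.04); print("f",sensors.current_ft_force()[2]-f0)
jaws.grip(.01,70); print(sensors.current_opening(),sensors.current_grasp_force(),sensors.current_ft_force())
if sensors.current_opening()>.017:
    r.servo_line([BAR[0],BAR[1],zt+.02],v=.05); r.servo_line([BAR[0],BAR[1],zt+.18],v=.2); r.sleep(.1)
    print(sensors.current_opening(),sensors.current_ft_force(),sensors.current_wrist_torque(),sensors.current_t())
    c=eyes.calibration("wrist"); im=eyes.grab_frame("wrist"); cv2.imwrite("pics/w8.png",im[:,:,::-1])
    print([(round(q["score"],2),[round(x) for x in q["bbox"]]) for q in eyes.search_frame("wrist","bar")])
    for n in("scene","side"):
        c=eyes.calibration(n); im=eyes.grab_frame(n); cv2.imwrite(f"pics/{n}8.png",im[:,:,::-1])
        pts=np.array([proj(c,tf(BAR,(a,b,z))) for a in(-.01,.01) for b in(-.165,.165) for z in(.184,.204)])
        lo,hi=pts.min(0),pts.max(0)
        print(n,"pred bbox",lo,hi-lo,[(round(q["score"],2),[round(x) for x in q["bbox"]]) for q in eyes.search_frame(n,"bar")])
```

```text
f -0.42429508982868336
0.018323349505195808 70.0765585899353 [-2.1513 -0.2416  5.7764]
0.017804487702761714 [-0.1487 -0.0438 -2.2823] [-0.0014  0.0324 -0.0129] 37.7917
[(0.65, [233, 0, 54, 339])]
scene pred bbox [279.8519  66.4978] [96.6442 82.0638] [(0.94, [279, 71, 97, 76]), (0.6, [159, 263, 24, 35])]
side pred bbox [213.3217 187.6063] [ 44.2545 163.4686] [(0.91, [214, 244, 32, 103])]
```

The bar is held at 70 N. The scene box matches the prediction, and the near-zero moment about x means it is gripped at its middle. Placing it with a guarded descent.

Run:
```python
from ov import *
np.set_printoptions(precision=4,suppress=True)
zt=.0075-OFF; X,Y,_=tf(CAR,(0,0,0)); ya=CAR[2]-np.pi/2
go=lambda h,v:r.servo_line([X,Y,zt+.124+h],v=v)
r.move_ptp([X,Y,zt+.18],down(ya)); go(.035,.15); r.sleep(.3)
for n in("scene","side"):
    c=eyes.calibration(n); im=eyes.grab_frame(n); cv2.imwrite(f"pics/{n}9.png",im[:,:,::-1])
    pts=np.array([proj(c,tf(CAR,(a,b,z))) for a in(-.01,.01) for b in(-.165,.165) for z in(.163,.183)])
    print(n,pts.min(0),np.ptp(pts,0),[(round(q["score"],2),[round(x) for x in q["bbox"]]) for q in eyes.search_frame(n,"bar")])
f0=np.array(sensors.current_ft_force())
for h in [.026,.021,.016,.012,.009,.006,.004,.003,.002,.001,0,-.001,-.002,-.003]:
    go(h,.05); f=np.array(sensors.current_ft_force())-f0
    if np.abs(f).max()>4: break
print(h,f,sensors.current_wrist_torque(),sensors.current_eef_pos(),sensors.current_t())
ims=[]
for n in("scene","side"):
    c=eyes.calibration(n); im=eyes.grab_frame(n)[:,:,::-1]; 
    u,v=proj(c,tf(CAR,(0,0,.08))).astype(int); s=70; u=max(u-s,0); v=max(v-s-10,0)
    o=cv2.resize(im[v:v+2*s,u:u+2*s],(400,400),interpolation=cv2.INTER_CUBIC); lines(o,c,CAR,LC[5:],400/140,np.array([u,v])); ims.append(o)
cv2.imwrite("pics/c10.png",np.hstack(ims))
```

```text
scene [132.7352 160.6145] [103.3386 131.1298] [(0.73, [133, 164, 106, 128]), (0.55, [176, 239, 22, 38])]
side [261.2962  82.6314] [24.072  85.1421] []
0 [-1.3358  0.031   7.4319] [0.1457 0.3475 0.0028] [ 0.5266 -0.2198  0.0929] 43.325
```

View pics/c10.png

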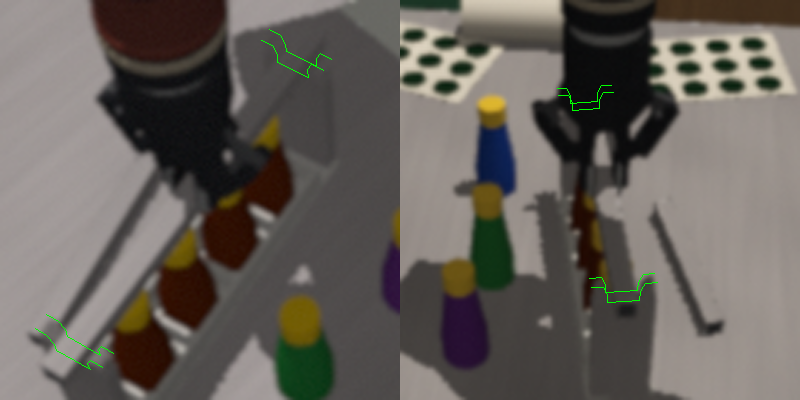

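The picture shows all four bottles in the carrier, with the bar across it under the gripper and its ends at both bracket notches: (55,365) in the scene panel and (622,305) in the side panel. Contact came exactly at seat height with little moment, so I release and check.

Run:
```python
from ov import *
np.set_printoptions(precision=1,suppress=True)
zt=.0075-OFF; X,Y,_=tf(CAR,(0,0,0)); ya=CAR[2]-np.pi/2
go=lambda h,v:r.servo_line([X,Y,zt+.124+h],v=v)
jaws.grip(.026); r.sleep(.2); jaws.grip(.05); r.sleep(.1); go(.05,.1); go(.15,.25)
r.move_ptp([.30,-.05,.25],down(ya)); r.sleep(.1)
for n in("scene","side"):
    c=eyes.calibration(n); im=eyes.grab_frame(n); cv2.imwrite(f"pics/{n}11.png",im[:,:,::-1])
    for name,pose,zz in(("placed",CAR,(.128,.148)),):
        pts=np.array([proj(c,tf(pose,(a,b,z))) for a in(-.01,.01) for b in(-.165,.165) for z in zz])
        print(n,pts.min(0),np.ptp(pts,0))
    for q in("bar","bottle","jar_a","roll","short_bar"): print(q,[(round(d["score"],2),[round(x) for x in d["bbox"]]) for d in eyes.search_frame(n,q)])
    # bar ends: brightness profile along the bar's top centre line
    g=cv2.cvtColor(im,cv2.COLOR_RGB2GRAY)
    for s in(-1,1): print(s,[int(cv2.getRectSubPix(g,(1,1),tuple(map(float,proj(c,tf(CAR,(0,s*k/1e3,.148))))))[0,0]) for k in range(145,186,3)])
    u,v=proj(c,tf(CAR,(0,0,.08))).astype(int); u=max(u-70,0);v=max(v-80,0)
    o=cv2.resize(im[v:v+140,u:u+140,::-1],(400,400),interpolation=cv2.INTER_CUBIC); cv2.imwrite(f"pics/f_{n}.png",o)
cv2.imwrite("pics/c11.png",np.hstack([cv2.imread(f"pics/f_{n}.png") for n in("scene","side")]))
print(sensors.current_t())
```

```text
scene [136.3 170.4] [100.1 128.9]
bar [(0.67, [135, 175, 106, 124]), (0.44, [138, 180, 103, 137])]
bottle [(0.98, [162, 268, 24, 31]), (0.97, [203, 202, 26, 36]), (0.93, [192, 222, 20, 39]), (0.9, [218, 269, 20, 36]), (0.78, [253, 233, 22, 39]), (0.63, [176, 245, 22, 32]), (0.55, [172, 324, 24, 36])]
jar_a [(0.97, [316, 95, 18, 30]), (0.59, [269, 127, 22, 30])]
roll [(0.69, [318, 166, 21, 34])]
short_bar [(0.95, [134, 215, 49, 68])]
-1 [137, 136, 136, 135, 137, 137, 125, 76, 82, 124, 133, 134, 134, 134]
1 [111, 84, 67, 66, 66, 66, 66, 65, 65, 65, 65, 65, 65, 66]
side [261.3  93.1] [23.4 85. ]
bar []
bottle [(0.67, [223, 131, 20, 34]), (0.66, [262, 125, 5, 18]), (0.66, [214, 160, 15, 36]), (0.54, [262, 134, 7, 24]), (0.54, [225, 98, 16, 36]), (0.47, [268, 149, 5, 29])]
jar_a [(0.87, [260, 330, 25, 39]), (0.8, [274, 255, 25, 39])]
roll [(0.71, [203, 245, 24, 30])]
short_bar [(0.78, [288, 136, 29, 46])]
-1 [139, 139, 138, 139, 140, 141, 141, 139, 138, 136, 136, 135, 136, 136]
1 [120, 91, 72, 65, 65, 66, 65, 57, 41, 30, 27, 30, 38, 48]
47.325
```

The bar's end edges read about 164–167 mm past centre on both sides, and contact came exactly at seat height. The bystanders' boxes are unchanged and the arm is clear, so I hand the job in.

```bash
python3 -c "
from cell import r
print(r.close_job())"
```

```text
the job is handed in; nothing more can be done
None
```

The job is handed in at about 47 s: the amber bottle from the board stands in the empty bay and the long bar lies in both notches, centred to within a few millimetres, with the bystanders where they were; the first grasp closed on air because the fingertips sat 39 mm above the stated TCP, which I corrected, and the final release was checked by sensor and image numbers only, with no picture viewed afterwards.

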